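# Chock a row of capacitor cans

## Task

Three capacitor cans lie side by side on the worktop and could roll apart: chock the row with the two grey wedge chocks, one at each end. Each chock stands flat, about midway along the end can and square to it, the thin edge of its wedge slid in under the can's curve until it touches or nearly touches. Keep the three cans together where they lie, and let go of the chocks.

Things in the scene. Friction and masses are not known exactly. Their poses are not given: they have to be found in the camera images.
- can_left: Bare aluminium capacitor can on its side, left (+y) end of a row of three equal cans lying side by side, touching or within 1 mm. Round, 40 mm in diameter, 64 mm long, 110 g, two 5 mm brass terminals on the end facing the robot. Origin: its middle, on its axis, 20 mm above the worktop. x = can axis, within 0.3 rad of straight ahead of the robot. Rolls sideways when pushed, soon stops.
- can_right: The same can at the right (-y) end of the row, origin and axes as for can_left; its axis is parallel to can_left's and 81 mm from it, the third can between them. A fourth such can stands upright farther back and has no part in the job.
- chock_a: Grey plastic wedge chock, 130 g. Origin: under the middle of its upright grip rib (20 mm in x, 50 in y, 40 high; grasp from above along y). From the rib's front (x = 10 mm) a wedge 50 mm wide runs out to +x, 27 mm high falling to a thin edge 2 mm high at x = 40. Touching a can, flat: origin 50 mm from the can's axis. Starts flat, wedge pointing away from the robot within 0.3 rad.
- chock_b: The second wedge chock, the same as chock_a; either may go to either end. The can overhangs the thin edge when it is home, so bring the chock down some 25 mm short and slide it in. A plain grey block, 50 x 50 x 34 mm, square all round, also lies near and is no chock.
There are look-alikes about, which are no part of the job. Leave any green look-alike of the chock_a alone. What is shaped like the chock_b but purple is not meant.

How it is judged:
By the outcome, as a careful person would: the job done as asked, in the order asked, and still so for the second after the job is handed in, with the robot touching nothing.
It also fails if it takes over 58 s, if anything falls off the work surface, if the arm or the gripper's body presses on something with over 40 N, if the wrist force passes 120 N, or if a joint passes its speed limit or range.

## Robot

A 7-joint arm with a two-finger parallel gripper is mounted at the origin on a cart in front of the work surface, level with it; the furniture and walls round the work are solid. World frame = base frame: x ahead of the robot, y to its left, z up, the work surface at z = 0. Lengths are in m, angles in rad, forces in N, time in s.
With the tool pointing down it reaches from about 0.35 to 0.9 m from the base axis. Payload 7.2 kg.
Tool frame: the origin (TCP) lies at the very end of the fingers, on their centre line; the grasp point (between the pads) lies 19 mm behind it; z points along the fingers, y is the line along which they close (so a half turn about z gives the same grasp; the last joint's range is limited). The gripper opens to 85 mm and grips with 20 to 120 N. Pads are 22 mm wide; open, the fingers measure 114 mm over their backs; the gripper's body (76 mm by 85 mm) begins 54 mm behind the grasp point. The pads swing forward as they close: fully open they stand 13 mm farther back than shut.
Start: joints at [-0.068, 0.411, -0.013, 1.596, 0.006, 1.134, -0.082], TCP at [0.625, -0, 0.231] pointing down, gripper open.
Joint ranges: [-2.95, 2.95], [-0.29, 1.99], [-1.47, 1.44], [0.14, 2.54], [-1.03, 4.17], [0.13, 1.85], [-2.86, 2.86]. Speed limits (rad/s): [2.39, 2.39, 3.01, 3.01, 3.14, 3.14, 3.14].

## Interface

Orientations are given as a rotation vector (axis times angle).
In Python, from workcell import monitor, optics, workorder gives the robot as it stands.
- The arm moves only by the tool apply_moves, never from a script. Its argument "plan" is a list of rows, each a list of 7 numbers: the turn, a rotation vector about the tool's x, y, z in degrees, then the shift along the tool's x, y, z in mm, then the opening, from 0 (shut) to 1 (fully open). A call has 1 to 20 rows; each row is the pose to reach, as a shift and turn from the pose commanded when the call began, along the tool's axes at that moment; what a row does not reach only later rows make up. A row lasts 1/8 s, in which the tool goes at most 62.5 mm and 10.7 degrees, less where a joint would pass 70% of its speed; a pose out of reach is approached as far as the arm can. A call with a gripper value outside its range is refused whole. The fingers move at their own pace and stop on an object; "squeeze" is the grip in N (left out, the last holds). Time passes only in rows, so rows that repeat a pose let the fingers close. It gives the time, the measured TCP pose, the force, the opening and the grip force at its end, in the units of the state.
- monitor.get_state(): the state, without advancing time (a new reading comes with each control period).
- optics.capture(name): name is "scene" or "side" or "wrist"; returns the picture (420x560x3 uint8, red, green, blue); there is no depth.
- optics.camera_info(name): a dict with "vertical_fov" (degrees; the focal length in pixels is half the picture's height over the tangent of half this angle, whatever the lens; pixels are square), "cx", "cy" (the principal point, pixels), "rvec" (rotation vector, rad) and "tvec" (3), from world to camera coordinates, as OpenCV has them. Camera axes: x right, y down, z forward; pixel columns grow to the right and rows downward; lengths in m; the calibration is good to about 2 mm. A picture is of the moment at which its call begins: read the wrist's pose just before it. camera_info takes no time and is no camera call; for the wrist camera it gives the pose at the moment of the call.
- workorder.sign_off(): hands the job in; it is judged then, once.
The state is a dict: "time_s": time; "joint_pos": joint angles; "joint_velocities": joint speeds; "joint_torque": joint torques, N m; "tool_pos": TCP position; "eef_rot": TCP orientation; "ft_force": force on the tool from outside, world axes, zero at the start; "torque": the same for the moment, N m; "finger_gap": finger opening in m; "gripper_force": force on a finger pad.
Only numpy, scipy, OpenCV 4.12 (cv2) and the standard library are available. Lean on these libraries where they do the work, as an engineer would, in place of code of your own. Each camera call takes 0.05 s, during which the arm holds its last target. There are 200 camera calls.

## Working session

There is one attempt and no reset: what is moved stays moved. The work goes in short steps, Python scripts to look and compute and a tool call to move; the robot and the scene stay as the last step left them, time stands still between calls to the robot, and variables do not carry over. Pictures are saved under pics/ and viewed, at most 11 in all, crops included, and the job is handed in when it is done.

Besides the shell and the picture viewer there is one more tool, called as name([rows], argument=value, ...), one row to a line, values as JSON. apply_moves: Moves the arm, as the interface text tells. Its arguments: {"type":"object","properties":{"plan":{"type":"array"},"squeeze":{"type":"number"}},"required":["plan"]}

```bash
mkdir -p pics; cat > h.py <<'E'
import numpy as np, cv2
from workcell import monitor, optics, workorder
def cam(n):
    i=optics.camera_info(n); f=210/np.tan(np.radians(i["vertical_fov"])/2)
    R=cv2.Rodrigues(np.array(i["rvec"],float))[0]; t=np.array(i["tvec"],float)
    return dict(f=f,cx=i["cx"],cy=i["cy"],R=R,t=t,c=-R.T@t,info=i)
def ray(c,p):
    d=c["R"].T@np.array([(p[0]-c["cx"])/c["f"],(p[1]-c["cy"])/c["f"],1]); return d/np.linalg.norm(d)
def onz(c,p,z):
    d=ray(c,p); return c["c"]+d*(z-c["c"][2])/d[2]
def tri(c1,p1,c2,p2):
    a,b=ray(c1,p1),ray(c2,p2); A=np.stack([a,-b],1)
    s=np.linalg.lstsq(A,c2["c"]-c1["c"],rcond=None)[0]
    q1,q2=c1["c"]+a*s[0],c2["c"]+b*s[1]; return (q1+q2)/2,np.linalg.norm(q1-q2)
def proj(c,X):
    p=c["R"]@np.array(X)+c["t"]; return np.array([c["cx"]+c["f"]*p[0]/p[2],c["cy"]+c["f"]*p[1]/p[2]])
def snap(n,name):
    c=cam(n); im=optics.capture(n); cv2.imwrite(f"pics/{name}.png",im[:,:,::-1]); np.savez(f"pics/{name}.npz",im=im,R=c["R"],t=c["t"],c=c["c"],f=c["f"],cx=c["cx"],cy=c["cy"]); return c,im
E
python3 - <<'E'
from h import *
for n in ("scene","side","wrist"):
    c,_=snap(n,n+"0"); print(n,c["c"].round(3),c["R"][2].round(3),round(c["f"],1),c["info"])
s=monitor.get_state(); print(s)
E
```

```text
scene [ 0.102 -0.897  1.135] [ 0.265  0.619 -0.739] 485.5 {'vertical_fov': 46.778357480518665, 'cx': 284.0690409991597, 'cy': 214.90836126339175, 'rvec': array([ 2.36932455, -0.45434169,  0.19922665]), 'tvec': array([-0.45124207,  0.17269234,  1.36675458])}
side [-0.005  0.699  0.747] [ 0.447 -0.632 -0.633] 434.0 {'vertical_fov': 51.64293302563078, 'cx': 281.40387124602995, 'cy': 208.32400375222593, 'rvec': array([ 0.803092  , -2.50192037,  1.18877101]), 'tvec': array([0.39763181, 0.21825338, 0.91711949])}
wrist [0.625 0.067 0.373] [-0.001 -0.264 -0.965] 333.2 {'vertical_fov': 64.4424190725408, 'cx': 276.70218629198746, 'cy': 209.9650038391371, 'rvec': array([-2.87493294e+00, -4.21792530e-04,  2.05272366e-03]), 'tvec': array([-0.62416855, -0.03428341,  0.37799111])}
{'time_s': 0.15, 'joint_pos': array([-0.06818868,  0.41171462, -0.01269977,  1.59683901,  0.00559996,
        1.13431583, -0.08223312]), 'joint_velocities': array([ 0.00191155, -0.0009623 ,  0.00059444, -0.00218371,  0.00165646,
        0.00042607, -0.00215936]), 'joint_torque': array([ 8.68001844e-04, -6.01035547e+01,  6.82709701e-01, -2.99646127e+01,
        1.39312408e-02,  7.85868731e-03, -1.85852571e-05]), 'tool_pos': array([ 6.24619551e-01, -4.73696621e-05,  2.30652521e-01]), 'eef_rot': array([-2.22090388e+00, -2.22083260e+00,  1.47653427e-03]), 'ft_force': array([ 0.07862838, -0.15465178,  0.39870671]), 'torque': array([ 0.02091096, -0.02124928,  0.03013674]), 'gripper_force': 0.0, 'finger_gap': 0.0851847976842113}
```

View pics/scene0.png

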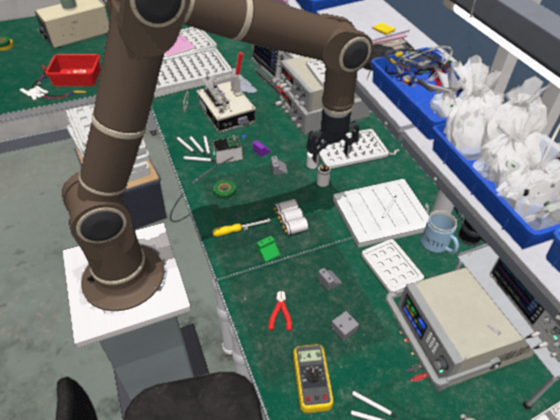

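View pics/wrist0.png

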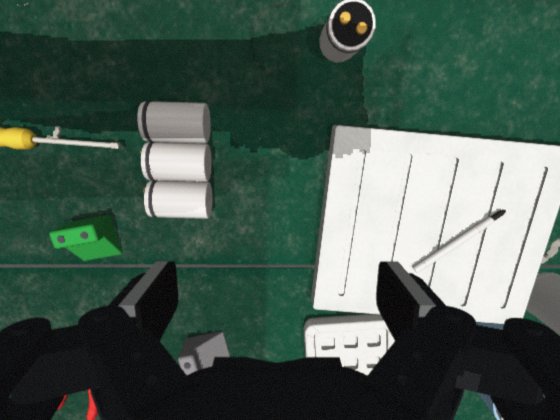

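View pics/side0.png

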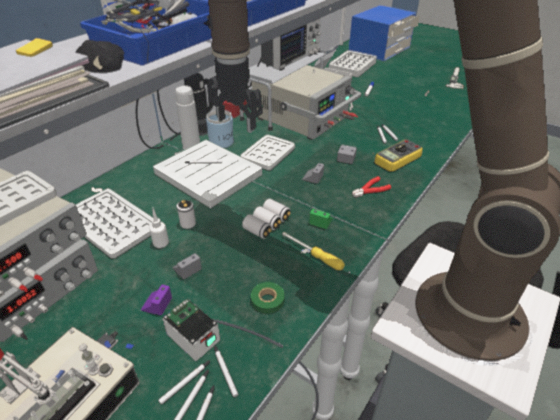

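The scene view shows the can row at (291,218) and three grey pieces at (279,166), (328,278) and (345,323). The green wedge is at (268,247) and the purple one at (261,148). In the side view the grey pieces are at (187,265), (315,172) and (346,153). The wrist view shows the cans at (175,122), (178,161) and (179,200), with one grey piece at (205,350). I'll enlarge the grey ones and triangulate.

```bash
python3 - <<'E'
from h import *
S,D=cam("scene"),cam("side")
for n,a,b in (("g1",(279,166),(187,265)),("g2",(328,278),(315,172)),("g3",(345,323),(346,153)),("green",(268,247),(320,217)),("purple",(261,148),(157,299)),("upright",(323,176),(186,213))):
    X,e=tri(S,a,D,b); print(n,X.round(3),round(e,4))
W=cam("wrist")
for p in ((145,122),(210,122),(150,200),(212,200)): print(p,onz(W,p,0.03).round(3))
im0=cv2.imread("pics/scene0.png"); im1=cv2.imread("pics/side0.png")
def cr(im,x,y): return cv2.resize(im[y-25:y+25,x-33:x+33],(264,200),interpolation=cv2.INTER_CUBIC)
m=np.vstack([np.hstack([cr(im0,279,166),cr(im0,328,278),cr(im0,345,323)]),np.hstack([cr(im1,187,265),cr(im1,315,172),cr(im1,346,153)]),np.hstack([cr(im0,291,218),cr(im1,268,217),cr(im1,268,217)])])
cv2.imwrite("pics/mos.png",m)
E
```

```text
g1 [0.572 0.259 0.012] 0.0025
g2 [ 0.527 -0.226  0.018] 0.0007
g3 [ 0.505 -0.371  0.02 ] 0.0027
green [ 0.41  -0.062  0.016] 0.0018
purple [0.548 0.369 0.016] 0.0014
upright [0.685 0.143 0.032] 0.0035
(145, 122) [0.493 0.064 0.03 ]
(210, 122) [0.558 0.064 0.03 ]
(150, 200) [ 0.49  -0.016  0.03 ]
(212, 200) [ 0.556 -0.016  0.03 ]
```

View pics/mos.png

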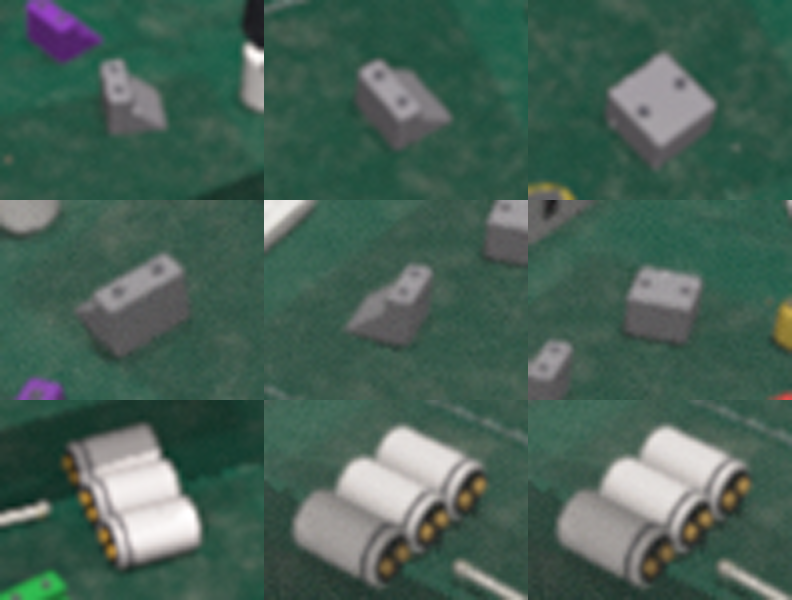

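The mosaic shows that g1 (0.572, 0.259) and g2 (0.527, -0.226) are rib-and-wedge chocks, while g3 is the plain block. The cans' terminals face the robot. I'll move to look at g2 from above.

apply_moves([
  [0, 0, 90, -226, -165, 0, 1],
  [0, 0, 90, -226, -165, 0, 1],
  [0, 0, 90, -226, -165, 0, 1],
  [0, 0, 90, -226, -165, 0, 1],
  [0, 0, 90, -226, -165, 0, 1],
  [0, 0, 90, -226, -165, 0, 1],
  [0, 0, 90, -226, -165, 0, 1],
  [0, 0, 90, -226, -165, 0, 1],
  [0, 0, 90, -226, -165, 0, 1],
  [0, 0, 90, -226, -165, 0, 1],
  [0, 0, 90, -226, -165, 0, 1],
  [0, 0, 90, -226, -165, 0, 1],
])

```text
time_s: 1.65
tool_pos: [0.46, -0.226, 0.2313]
eef_rot: [-3.142, -0.001, 0.0]
ft_force: [-0.4, 0.0, -0.2]
finger_gap: 0.0855
gripper_force: 0.0
```

```bash
python3 - <<'E'
from h import *
c,_=snap("wrist","w1"); print(c["c"].round(3)); s=monitor.get_state(); print(s["tool_pos"],s["eef_rot"],s["time_s"])
E
```

```text
[ 0.527 -0.226  0.373]
[ 0.45996608 -0.22602892  0.2312698 ] [-3.14154694e+00 -1.15208252e-03  4.92758465e-05] 1.7
```

apply_moves([
  [0, 0, 0, 0, -60, 0, 1],
  [0, 0, 0, 0, -100, 40, 1],
  [0, 0, 0, 0, -100, 40, 1],
  [0, 0, 0, 0, -100, 40, 1],
  [0, 0, 0, 0, -100, 40, 1],
])

```text
time_s: 2.33
tool_pos: [0.4605, -0.1274, 0.1921]
eef_rot: [3.141, -0.003, 0.002]
ft_force: [0.9, -0.2, -0.3]
finger_gap: 0.0854
gripper_force: 0.0
```

```bash
python3 - <<'E'
from h import *
c,_=snap("wrist","w2"); print(c["c"].round(3)); s=monitor.get_state(); print(s["tool_pos"],s["eef_rot"],s["time_s"])
a=cv2.imread("pics/w1.png")[:300];b=cv2.imread("pics/w2.png")[:300]
cv2.imwrite("pics/w12.png",np.vstack([a,b]))
E
```

```text
[ 0.527 -0.128  0.334]
[ 0.46045145 -0.12731996  0.19204875] [ 3.14108845e+00 -2.90910081e-03  2.30939688e-03] 2.375
```

View pics/w12.png

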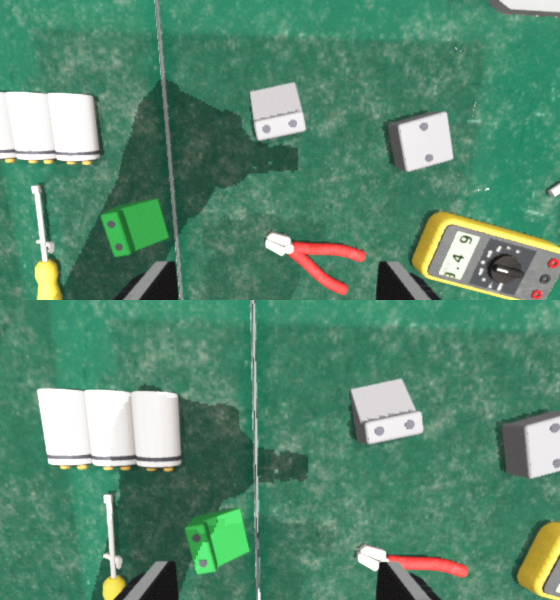

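In w1 (top) the chock's rib holes are near (266,129) and (290,124). In w2 (bottom) they are near (379,131) and (410,125), and the row runs from columns 40 to 180, rows 90 to 165. I'll triangulate the holes and use the can silhouettes' tangents.

```bash
cat >> h.py <<'E'
def load(n):
    z=np.load(f"pics/{n}.npz"); c={k:z[k] for k in ("R","t","c")}; c.update({k:float(z[k]) for k in ("f","cx","cy")}); return c,z["im"]
def greymask(im):
    h=cv2.cvtColor(im,cv2.COLOR_RGB2HSV); m=((h[...,1]<60)&(h[...,2]>70)).astype(np.uint8)
    return m
def comp(m,p):
    n,l=cv2.connectedComponents(m,connectivity=4); x,y=p; return (l==l[y,x]).astype(np.uint8)
def holes(im,p):
    """two dark hole centroids inside grey blob containing p"""
    b=comp(greymask(im),p); hull=cv2.convexHull(cv2.findContours(b,0,1)[0][0] if True else 0)
    cs=max(cv2.findContours(b,0,1)[0],key=cv2.contourArea); f=np.zeros_like(b); cv2.drawContours(f,[cs],-1,1,-1)
    g=cv2.cvtColor(im,cv2.COLOR_RGB2GRAY).astype(float); inn=cv2.erode(f,np.ones((5,5)))
    bg=cv2.medianBlur(g.astype(np.uint8),15).astype(float); d=((bg-g)>22)&(inn>0)
    n,l,s,ce=cv2.connectedComponentsWithStats(d.astype(np.uint8)); out=[]
    for i in range(1,n):
        ys,xs=np.where(l==i); w=(bg-g)[ys,xs]
        if s[i,4]>=8: out.append((int(s[i,4]),round(float((xs*w).sum()/w.sum()),1),round(float((ys*w).sum()/w.sum()),1)))
    return out,cs
def edge(im,lo,hi,ax,win,first):
    """silhouette pts of non-green: scan rows/cols lo..hi, in window win, first/last white px"""
    m=greymask(im); P=[]
    for k in range(lo,hi):
        v=m[k,win[0]:win[1]] if ax=="row" else m[win[0]:win[1],k]
        i=np.where(v)[0]
        if len(i): 
            e=win[0]+(i[0]-.5 if first else i[-1]+.5); P.append((e,k) if ax=="row" else (k,e))
    return np.array(P,np.float32)
def tangent(c,P,sgn,z=0.02,r=0.02):
    """axis line at height z for silhouette points P; sgn=+1 outward is +y. returns y at x=.525, slope dy/dx"""
    vx,vy,x0,y0=cv2.fitLine(P,cv2.DIST_HUBER,0,.01,.01).ravel()
    n=np.cross(ray(c,(x0-30*vx,y0-30*vy)),ray(c,(x0+30*vx,y0+30*vy))); n/=np.linalg.norm(n)
    if n[1]*sgn<0: n=-n
    # n.(X-c)=-r
    k=-r+n@c["c"]-n[2]*z; return (k-n[0]*.525)/n[1], -n[0]/n[1]
E
python3 - <<'E'
from h import *
c1,i1=load("w1"); c2,i2=load("w2"); c0,i0=load("wrist0")
print(holes(i1,(278,100))[0],holes(i2,(385,95))[0])
for nm,c,im,lo,hi,ax,win,first,sg in (("w1 R",c1,i1,100,145,"row",(55,130),False,-1),("w2 R",c2,i2,98,150,"row",(130,230),False,-1),("w2 L",c2,i2,98,150,"row",(20,90),True,1),("w0 R",c0,i0,155,205,"col",(185,240),False,-1),("w0 L",c0,i0,155,205,"col",(85,130),True,1)):
    P=edge(im,lo,hi,ax,win,first); print(nm,P[::12].tolist(),[np.round(tangent(c,P,sg,z),4).tolist() for z in (.02,.025)])
E
```

```text
[(106, 278.0, 114.8), (57, 292.3, 123.0), (59, 266.1, 128.5)] [(197, 388.0, 116.0), (80, 409.0, 124.2), (77, 378.8, 130.5)]
w1 R [[94.5, 100.0], [97.5, 112.0], [96.5, 124.0], [98.5, 136.0]] [[-0.0199, -0.1071], [-0.0225, -0.1071]]
w2 R [[178.5, 98.0], [224.5, 110.0], [221.5, 122.0], [222.5, 134.0], [180.5, 146.0]] [[-0.0324, -1.7494], [-0.0332, -1.7494]]
w2 L [[37.5, 98.0], [38.5, 110.0], [40.5, 122.0], [42.5, 134.0], [44.5, 146.0]] [[0.0633, -0.0227], [0.0599, -0.0227]]
w0 R [[155.0, 215.5], [167.0, 217.5], [179.0, 218.5], [191.0, 218.5], [203.0, 239.5]] [[-0.0258, -0.7241], [-0.0231, -0.7241]]
w0 L [[155.0, 100.5], [167.0, 101.5], [179.0, 101.5], [191.0, 101.5], [203.0, 102.5]] [[0.0635, 0.0], [0.0633, 0.0]]
```

```bash
python3 - <<'E'
from h import *
c1,i1=load("w1"); c2,i2=load("w2"); c0,i0=load("wrist0")
for nm,c,im,lo,hi,ax,win,first,sg in (("w1 R",c1,i1,100,145,"row",(55,110),False,-1),("w2 R",c2,i2,98,150,"row",(130,190),False,-1),("w2 L",c2,i2,98,150,"row",(20,90),True,1),("w0 R",c0,i0,158,200,"col",(185,225),False,-1),("w0 L",c0,i0,155,205,"col",(85,130),True,1)):
    P=edge(im,lo,hi,ax,win,first); print(nm,P[::8].tolist(),[np.round(tangent(c,P,sg,z),4).tolist() for z in (.02,.025)])
A=tri(c1,(266.1,128.5),c2,(378.8,130.5)); B=tri(c1,(292.3,123.0),c2,(409.0,124.2)); print("holes",A,B)
# at fixed z=.04
for c,p,q in ((c1,(266.1,128.5),(292.3,123.0)),(c2,(378.8,130.5),(409.0,124.2))):
    a,b=onz(c,p,.04),onz(c,q,.04); print(a.round(4),b.round(4),((a+b)/2).round(4),"yaw deg of y axis",np.degrees(np.arctan2(-(a-b)[0],(a-b)[1])))
# can ends in x at top z=.04: cols through can centres
for c,im,cols in ((c1,i1,(33,75)),(c2,i2,(65,110,157))):
    for k in cols:
        g=greymask(im)[:200,k]; r=np.where(g)[0]; print(k,r[0],r[-1],onz(c,(k,r[0]-.5),.038).round(4),onz(c,(k,r[-1]+.5),.038).round(4))
E
```

```text
w1 R [[94.5, 100.0], [109.5, 108.0], [96.5, 116.0], [96.5, 124.0], [97.5, 132.0], [98.5, 140.0]] [[-0.0195, -0.0908], [-0.0221, -0.0908]]
w2 R [[178.5, 98.0], [181.5, 106.0], [179.5, 114.0], [179.5, 122.0], [189.5, 130.0], [180.5, 138.0], [180.5, 146.0]] [[-0.0185, -0.0484], [-0.0199, -0.0484]]
w2 L [[37.5, 98.0], [38.5, 106.0], [39.5, 114.0], [40.5, 122.0], [42.5, 130.0], [43.5, 138.0], [44.5, 146.0]] [[0.0633, -0.0227], [0.0599, -0.0227]]
w0 R [[158.0, 217.5], [166.0, 217.5], [174.0, 217.5], [182.0, 218.5], [190.0, 218.5], [198.0, 218.5]] [[-0.0184, -0.0356], [-0.0169, -0.0356]]
w0 L [[155.0, 100.5], [163.0, 101.5], [171.0, 101.5], [179.0, 101.5], [187.0, 101.5], [195.0, 101.5], [203.0, 102.5]] [[0.0635, 0.0], [0.0633, 0.0]]
holes (array([ 0.51751705, -0.21557017,  0.03937677]), np.float64(3.206100752847699e-05)) (array([ 0.522731  , -0.24102708,  0.03945835]), np.float64(3.444552104313914e-05))
[ 0.5175 -0.2156  0.04  ] [ 0.5227 -0.241   0.04  ] [ 0.5201 -0.2283  0.04  ] yaw deg of y axis 11.568639722225416
[ 0.5176 -0.2154  0.04  ] [ 0.5228 -0.2408  0.04  ] [ 0.5202 -0.2281  0.04  ] yaw deg of y axis 11.561138196384807
33 92 193 [0.5515 0.0061 0.038 ] [0.4521 0.0252 0.038 ]
75 93 160 [ 0.5506 -0.0338  0.038 ] [ 0.4861 -0.0235  0.038 ]
65 89 165 [0.5522 0.0499 0.038 ] [0.4877 0.0608 0.038 ]
110 90 199 [0.5514 0.0123 0.038 ] [0.4565 0.0249 0.038 ]
157 91 167 [ 0.5505 -0.0271  0.038 ] [ 0.4857 -0.0209  0.038 ]
```

The chock at the right is at (0.520, -0.228), yaw +11.5°, with its top at 39.4 mm. The row's middle is at (0.519, 0.0226), yaw about -1.3°. I'll grasp it now.

apply_moves([
  [0, 0, -6, 30, 51, 50, 1],
  [0, 0, -11.5, 60, 102, 100, 1],
  [0, 0, -11.5, 60, 102, 111, 1],
  [0, 0, -11.5, 60, 102, 111, 1],
  [0, 0, -11.5, 60, 102, 111, 1],
  [0, 0, -11.5, 60, 102, 135, 1],
  [0, 0, -11.5, 60, 102, 160, 1],
  [0, 0, -11.5, 60, 102, 175, 1],
  [0, 0, -11.5, 60, 102, 181, 1],
  [0, 0, -11.5, 60, 102, 181, 1],
  [0, 0, -11.5, 60, 102, 181, 0],
  [0, 0, -11.5, 60, 102, 181, 0],
  [0, 0, -11.5, 60, 102, 181, 0],
  [0, 0, -11.5, 60, 102, 181, 0],
  [0, 0, -11.5, 60, 102, 181, 0],
  [0, 0, -11.5, 60, 102, 181, 0],
  [0, 0, -11.5, 60, 102, 181, 0],
], squeeze=40)

```text
time_s: 4.5
tool_pos: [0.5205, -0.2282, 0.0111]
eef_rot: [3.125, 0.315, 0.002]
ft_force: [-1.0, 0.9, 5.0]
finger_gap: 0.0493
gripper_force: 42.4
```

apply_moves([
  [0, 0, 0, 0, 0, -35, 0],
  [0, 0, -10, 0, 0, -70, 0],
  [0, 0, -20, 5, -25, -70, 0],
  [0, 0, -30, 10, -50, -70, 0],
  [0, 0, -40, 15, -80, -70, 0],
  [0, 0, -50, 22.5, -110, -70, 0],
  [0, 0, -60, 22.5, -128, -70, 0],
  [0, 0, -70, 22.5, -128, -70, 0],
  [0, 0, -77.2, 22.5, -128, -70, 0],
  [0, 0, -77.2, 22.5, -128, -70, 0],
  [0, 0, -77.2, 22.5, -128, -70, 0],
  [0, 0, -77.2, 22.5, -128, -70, 0],
])

```text
time_s: 6.0
tool_pos: [0.5165, -0.0981, 0.0803]
eef_rot: [-2.248, -2.194, 0.0]
ft_force: [-0.2, -0.4, -0.9]
finger_gap: 0.0492
gripper_force: 42.1
```

```bash
python3 - <<'E'
from h import *
c,_=snap("wrist","w3"); print(c["c"].round(3)); s=monitor.get_state(); print(s["tool_pos"],s["eef_rot"],s["time_s"],s["finger_gap"],s["gripper_force"])
E
```

```text
[ 0.518 -0.032  0.222]
[ 0.51655459 -0.09812698  0.08028218] [ 2.24783003e+00  2.19461112e+00 -7.45923780e-05] 6.05 0.04946490317087976 42.12227441748837
```

View pics/w3.png

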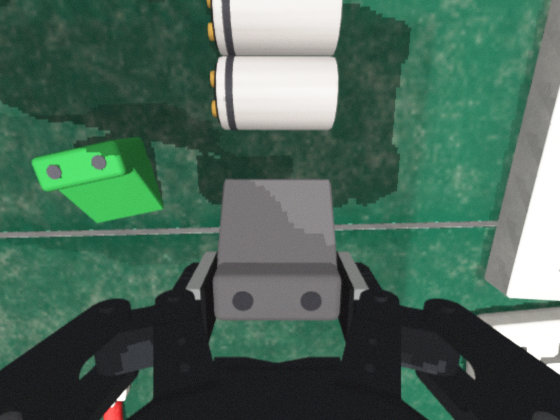

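w3 shows the held chock with its front edge at row 180 (columns 223-330) and its holes at (243,300) and (311,300). The right can's near silhouette is at row 130, with its ends at columns 217 and 338. I'll measure both.

```bash
python3 - <<'E'
from h import *
c,im=load("w3")
P=edge(im,240,325,"col",(95,145),False); print(P[::12].tolist(),[np.round(tangent(c,P,-1,z),4).tolist() for z in (.02,.022)])
for p in ((223,180),(330,180)): print(onz(c,p,.072).round(4))
for p in ((243,300),(311,300)): print(onz(c,p,.110).round(4))
for p in ((217,90),(338,90)): print(onz(c,p,.039).round(4))   # can ends near top line
E
```

```text
[[240.0, 129.5], [252.0, 129.5], [264.0, 130.5], [276.0, 139.5], [288.0, 130.5], [300.0, 130.5], [312.0, 130.5], [324.0, 134.5]] [[-0.0182, -0.0354], [-0.0181, -0.0354]]
[ 0.4929 -0.0578  0.072 ]
[ 0.5418 -0.059   0.072 ]
[ 0.5037 -0.0972  0.11  ]
[ 0.5294 -0.0978  0.11  ]
[ 0.4874 -0.0163  0.039 ]
[ 0.5503 -0.0178  0.039 ]
```

apply_moves([
  [0, 0, 0, 0, 1, 30, 0],
  [0, 0, 0, 0, 1, 55, 0],
  [0, 0, 0, 0, 1, 65, 0],
  [0, 0, 0, 0, 1, 68.5, 0],
  [0, 0, 0, 0, 1, 68.5, 0],
  [0, 0, 0, 5, 1, 68.5, 0],
  [0, 0, 0, 10, 1, 68.5, 0],
  [0, 0, 0, 15, 1, 68.5, 0],
  [0, 0, 0, 19, 1, 68.5, 0],
  [0, 0, 0, 22, 1, 68.5, 0],
  [0, 0, 0, 24, 1, 68.5, 0],
  [0, 0, 0, 26, 1, 68.5, 0],
  [0, 0, 0, 27, 1, 68.5, 0],
  [0, 0, 0, 28, 1, 68.5, 0],
  [0, 0, 0, 28.5, 1, 68.5, 0],
  [0, 0, 0, 28.5, 1, 68.5, 0],
  [0, 0, 0, 28.5, 1, 68.5, 0],
])

```text
time_s: 8.18
tool_pos: [0.5182, -0.0697, 0.0118]
eef_rot: [2.247, 2.196, -0.0]
ft_force: [-0.1, 0.2, -1.6]
finger_gap: 0.0494
gripper_force: 42.1
```

```bash
python3 - <<'E'
from h import *
c,im=snap("wrist","w4"); s=monitor.get_state(); print(s["tool_pos"],s["ft_force"],s["time_s"],s["finger_gap"])
snap("side","s4"); snap("scene","sc4")
cv2.imwrite("pics/w4z.png",cv2.resize(im[0:300,150:420,::-1],(540,600),interpolation=cv2.INTER_CUBIC))
E
```

```text
[ 0.51815624 -0.06970953  0.01176696] [ 0.05571241  0.47197191 -1.28084128] 8.225 0.049087225298007776
```

View pics/w4z.png

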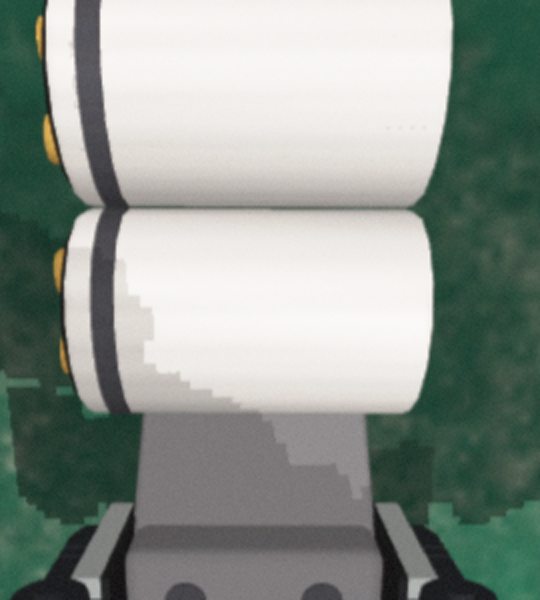

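w4 shows the wedge tucked under the right can's curve, with the can's near edge at picture row 206. The chock is roughly centred on the can (columns about 277 and 275). I'll measure the remaining gap.

```bash
python3 - <<'E'
from h import *
c,im=load("w4")
g=cv2.cvtColor(im,cv2.COLOR_RGB2GRAY).astype(int)
P=[]
for k in range(285,330):
    col=g[195:215,k]; d=col[1:]-col[:-1]; j=d.argmin(); P.append((k,195+j+.5))
P=np.array(P,np.float32); print(P[::8].tolist(),np.round(tangent(c,P,-1),4))
h=holes(im,(277,240)); print(h[0])
# can/can crevice row & hole positions
for p in ((c_[1],c_[2]) for c_ in h[0]): print(onz(c,p,.0412).round(4))
E
```

```text
[[285.0, 205.5], [293.0, 205.5], [301.0, 205.5], [309.0, 205.5], [317.0, 205.5], [325.0, 206.5]] [-0.0172 -0.0227]
[(373, 280.9, 103.2), (90, 242.3, 299.4), (44, 304.0, 299.1), (38, 317.7, 299.8)]
[0.5211 0.0018 0.0412]
[ 0.5051 -0.0687  0.0412]
[ 0.5285 -0.0691  0.0412]
[ 0.5337 -0.0695  0.0412]
```

apply_moves([
  [0, 0, 0, 0, 0, 1, 0],
  [0, 0, 0, 0, 0, 1, 0],
  [0, 0, 0, 0.8, 0, 1, 0],
  [0, 0, 0, 1.6, 0, 1, 0],
  [0, 0, 0, 1.6, 0, 1, 0],
  [0, 0, 0, 1.6, 0, 1, 0],
])

```text
time_s: 9.07
tool_pos: [0.5186, -0.0683, 0.011]
eef_rot: [2.246, 2.195, 0.001]
ft_force: [-0.7, -2.9, 4.8]
finger_gap: 0.0496
gripper_force: 42.8
```

```bash
cat >> h.py <<'E'
def gap(c,im,xs,rows,zh,px,off=50):
    g=cv2.cvtColor(im,cv2.COLOR_RGB2GRAY).astype(int); P=[]
    for k in range(*xs):
        col=g[rows[0]:rows[1],k]; j=np.abs(col[1:]-col[:-1]).argmax(); P.append((k,rows[0]+j+.5))
    return np.array(P,np.float32)
E
python3 - <<'E'
from h import *
c,im=snap("wrist","w5"); s=monitor.get_state(); print(s["tool_pos"],s["ft_force"],s["time_s"])
P=gap(c,im,(285,330),(198,222),0,0); print(P[::8].tolist(),tangent(c,P,-1))
for h in holes(im,(277,250))[0]: print(h,onz(c,h[1:],.040).round(4))
E
```

```text
[ 0.51854725 -0.06828955  0.01101006] [-0.51383215 -2.8598366   5.85367976] 9.125
[[285.0, 210.5], [293.0, 209.5], [301.0, 209.5], [309.0, 209.5], [317.0, 209.5], [325.0, 209.5]] (np.float64(-0.017279019973634954), np.float64(-0.023046414006313316))
(392, 280.3, 106.9) [0.5213 0.0021 0.04  ]
(43, 235.7, 299.1) [ 0.5029 -0.0674  0.04  ]
(84, 310.7, 299.9) [ 0.5314 -0.0684  0.04  ]
(37, 249.5, 300.3) [ 0.5082 -0.068   0.04  ]
```

apply_moves([
  [0, 0, 0, 0.6, 0, -0.3, 0],
  [0, 0, 0, 0.6, 0, -0.3, 0],
  [0, 0, 0, 0.6, 0, -0.3, 0.4],
  [0, 0, 0, 0.6, 0, -0.3, 1],
  [0, 0, 0, 0.6, 0, -0.3, 1],
  [0, 0, 0, 0.6, 0, -0.3, 1],
  [0, 0, 0, 0.6, 0, -0.3, 1],
  [0, 0, 0, 0.6, 0, -30, 1],
  [0, 0, 0, 0.6, 0, -80, 1],
  [0, 0, 0, 0.6, 0, -140, 1],
  [0, 0, 0, 50, 10, -170, 1],
  [0, 0, 0, 110, 10, -190, 1],
  [0, 0, 0, 170, 10, -190, 1],
  [0, 0, 0, 230, 10, -190, 1],
  [0, 0, 0, 248, 10, -190, 1],
  [0, 0, 0, 248, 10, -190, 1],
  [0, 0, 0, 248, 10, -190, 1],
  [0, 0, 0, 248, 10, -190, 1],
])

```text
time_s: 11.38
tool_pos: [0.5342, 0.1775, 0.2008]
eef_rot: [2.249, 2.192, -0.001]
ft_force: [0.8, -0.7, 0.3]
finger_gap: 0.0854
gripper_force: 0.0
```

```bash
python3 - <<'E'
from h import *
c,im=snap("wrist","w6"); s=monitor.get_state(); print(s["tool_pos"],s["ft_force"],s["time_s"])
E
```

```text
[0.53417276 0.17784286 0.20082982] [ 0.48648165  0.17229302 -0.06561919] 11.425
```

apply_moves([
  [0, 0, 0, 0, 50, 0, 1],
  [0, 0, 0, 0, 90, 0, 1],
  [0, 0, 0, 0, 90, 0, 1],
  [0, 0, 0, 0, 90, 0, 1],
  [0, 0, 0, 0, 90, 0, 1],
])

```text
time_s: 12.05
tool_pos: [0.6229, 0.1776, 0.2011]
eef_rot: [-2.246, -2.196, 0.0]
ft_force: [-0.7, -0.7, -0.7]
finger_gap: 0.0855
gripper_force: 0.0
```

```bash
python3 - <<'E'
from h import *
c,im=snap("wrist","w7"); s=monitor.get_state(); print(s["tool_pos"],s["eef_rot"],s["time_s"])
a=load("w6")[1]; cv2.imwrite("pics/w67.png",np.vstack([a[:300],im[:300]])[:,:,::-1])
E
```

```text
[0.62308178 0.17768397 0.20118141] [-2.24603469e+00 -2.19656550e+00 -1.51053784e-04] 12.1
```

View pics/w67.png

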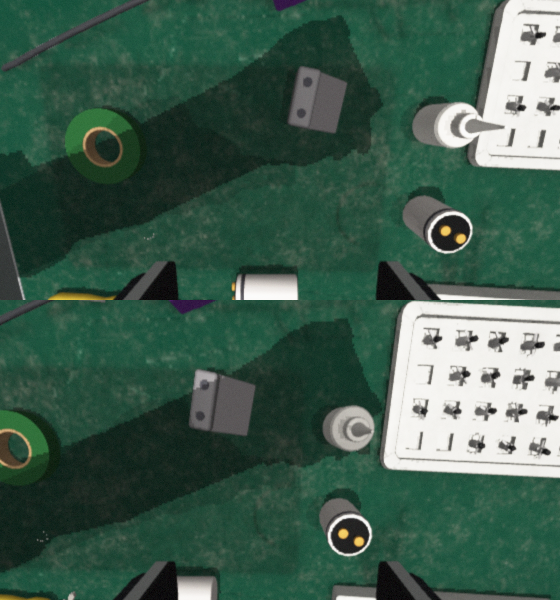

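w6 (top) shows the left chock's holes at about (307,82) and (300,113). In w7 they are at about (204,84) and (200,116). The wedge points away from the robot and its surroundings are clear, so I'll triangulate.

```bash
cat >> h.py <<'E'
def dot(im,p,r=7):
    x,y=p; g=cv2.cvtColor(im,cv2.COLOR_RGB2GRAY)[y-r:y+r+1,x-r:x+r+1].astype(float)
    w=np.clip(np.median(g)-12-g,0,None); n,l=cv2.connectedComponents((w>0).astype(np.uint8))
    yy,xx=np.mgrid[-r:r+1,-r:r+1]; k=min(range(1,n),key=lambda i:(np.hypot(xx,yy)[l==i].mean() if (l==i).sum()>8 else 99)); w=w*(l==k)
    return x+(w*xx).sum()/w.sum(), y+(w*yy).sum()/w.sum(), int((l==k).sum())
E
python3 - <<'E'
from h import *
c6,a=load("w6"); c7,b=load("w7")
p1,p2=dot(a,(307,82)),dot(a,(300,113)); q1,q2=dot(b,(204,84)),dot(b,(200,116)); print(p1,p2,q1,q2)
print(tri(c6,p1,c7,q1),tri(c6,p2,c7,q2))
for c,p,q in ((c6,p1,p2),(c7,q1,q2)):
    u,v=onz(c,p,.0395),onz(c,q,.0395); print(((u+v)/2).round(4),np.linalg.norm(u-v),"yaw",np.degrees(np.arctan2(-(u-v)[0],(u-v)[1])))
E
```

```text
(np.float64(307.1323463436519), np.float64(81.6397487662629), 84) (np.float64(300.78248898678413), np.float64(112.77202643171806), 72) (np.float64(204.79574132492112), np.float64(86.20031545741325), 58) (np.float64(199.75214653692043), np.float64(115.51459645105896), 75)
(array([0.56282297, 0.27359566, 0.03743177]), np.float64(0.001323549503929724)) (array([0.557018  , 0.24865878, 0.03992033]), np.float64(1.203768463214513e-05))
[0.5598 0.2614 0.0395] 0.026005764115469763 yaw -12.40931774350817
[0.5601 0.2607 0.0395] 0.024886522176267876 yaw -14.754120913371947
```

```bash
python3 - <<'E'
from h import *
c,im=load("w6")
P=gap(c,im,(242,292),(265,285),0,0); print(P[::8].tolist(),[np.round(tangent(c,P,1,z),4) for z in (.02,.022)])
c,im=load("w7")
P=gap(c,im,(180,212),(265,290),0,0); print(P[::8].tolist(),[np.round(tangent(c,P,1,z),4) for z in (.02,.022)])
c,im=load("w2")
P=edge(im,98,150,"row",(20,90),True); print(np.round(tangent(c,P,1),4))
print(monitor.get_state()["joint_pos"].round(2),monitor.get_state()["tool_pos"])
E
```

```text
[[242.0, 265.5], [250.0, 273.5], [258.0, 274.5], [266.0, 273.5], [274.0, 273.5], [282.0, 273.5], [290.0, 273.5]] [array([ 0.0638, -0.0256]), array([ 0.0648, -0.0256])]
[[180.0, 275.5], [188.0, 275.5], [196.0, 275.5], [204.0, 275.5]] [array([ 0.0636, -0.0221]), array([ 0.0646, -0.0221])]
[ 0.0633 -0.0227]
[-0.22  0.48 -0.19  1.56  0.1   1.11 -0.46] [0.62308178 0.17768397 0.20118141]
```

apply_moves([
  [0, 0, -10, 20, -15, 30, 1],
  [0, 0, -20, 40, -30, 60, 1],
  [0, 0, -30, 60, -45, 90, 1],
  [0, 0, -40, 81, -66, 110, 1],
  [0, 0, -50, 81, -66, 110, 1],
  [0, 0, -60, 81, -66, 110, 1],
  [0, 0, -70, 81, -66, 110, 1],
  [0, 0, -78.9, 81, -66, 110, 1],
  [0, 0, -78.9, 81, -66, 110, 1],
  [0, 0, -78.9, 81, -66, 110, 1],
  [0, 0, -78.9, 81, -66, 110, 1],
])

```text
time_s: 13.48
tool_pos: [0.5596, 0.2602, 0.091]
eef_rot: [0.342, 3.123, -0.0]
ft_force: [0.5, 0.3, -0.7]
finger_gap: 0.0855
gripper_force: 0.0
```

apply_moves([
  [0, 0, 0, 0, 0, 30, 1],
  [0, 0, 0, 0, 0, 55, 1],
  [0, 0, 0, 0, 0, 72, 1],
  [0, 0, 0, 0, 0, 79, 1],
  [0, 0, 0, 0, 0, 80.5, 1],
  [0, 0, 0, 0, 0, 80.5, 1],
  [0, 0, 0, 0, 0, 80.5, 0],
  [0, 0, 0, 0, 0, 80.5, 0],
  [0, 0, 0, 0, 0, 80.5, 0],
  [0, 0, 0, 0, 0, 80.5, 0],
  [0, 0, 0, 0, 0, 80.5, 0],
  [0, 0, 0, 0, 0, 80.5, 0],
  [0, 0, 0, 0, 0, 80.5, 0],
], squeeze=40)

```text
time_s: 15.1
tool_pos: [0.5601, 0.2603, 0.011]
eef_rot: [0.339, 3.122, 0.001]
ft_force: [-0.4, -1.4, 5.1]
finger_gap: 0.0497
gripper_force: 42.7
```

apply_moves([
  [0, 0, 0, 0, 0, -35, 0],
  [0, 0, 10, 0, 0, -69, 0],
  [0, 0, 20, 3, -25, -69, 0],
  [0, 0, 30, 6, -50, -69, 0],
  [0, 0, 40, 9, -80, -69, 0],
  [0, 0, 50, 13, -105, -69, 0],
  [0, 0, 60, 13, -122, -69, 0],
  [0, 0, 70, 13, -122, -69, 0],
  [0, 0, 78.9, 13, -122, -69, 0],
  [0, 0, 78.9, 13, -122, -69, 0],
  [0, 0, 78.9, 13, -122, -69, 0],
  [0, 0, 78.9, 13, -122, -69, 0],
])

```text
time_s: 16.6
tool_pos: [0.5207, 0.1438, 0.0792]
eef_rot: [-2.244, -2.198, 0.0]
ft_force: [0.7, -0.3, -2.1]
finger_gap: 0.0494
gripper_force: 42.2
```

```bash
python3 - <<'E'
from h import *
c,im=snap("wrist","w8"); s=monitor.get_state(); print(s["tool_pos"],s["eef_rot"],s["ft_force"],s["time_s"],s["finger_gap"])
_,a=snap("side","s8"); _,b=snap("scene","sc8")
z=lambda m,x,y:cv2.resize(m[y-50:y+50,x-46:x+47],(280,300),interpolation=cv2.INTER_CUBIC)
v=np.vstack([im[180:420],np.hstack([z(a,255,215),z(b,292,212)])]); cv2.imwrite("pics/v8.png",v[:,:,::-1])
E
```

```text
[0.52071957 0.14369444 0.07918988] [-2.24479838e+00 -2.19759754e+00  1.93472216e-04] [ 0.40847865 -0.28339871 -0.95764606] 16.65 0.04926557507550792
```

View pics/v8.png

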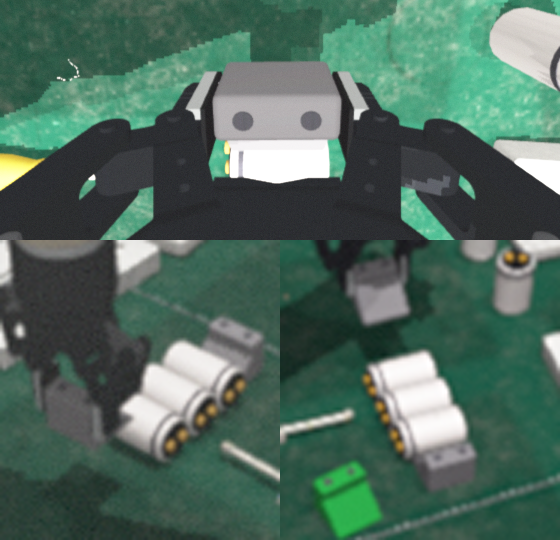

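v8 shows the chock held square, with its holes at wrist pixels (241,301) and (311,301). The left can is visible just behind it. The right chock sits against the right can, and the row is intact.

```bash
python3 - <<'E'
from h import *
for n,z,y,pts in (("w8",.0395+.0792-.011,0.1437,((241,301),(311,301))),("w3",.0395+.0803-.011,-.0981,((243,300),(311,300)))):
    c,im=load(n); q=[dot(im,p,11) for p in pts]; X=[onz(c,p,z) for p in q]; m=sum(X)/2
    print(n,q,m.round(4),(m[1]-y).round(4),"slope",((X[1]-X[0])[1]/(X[1]-X[0])[0]).round(4))
c,im=load("w8"); 
for p in ((230,340),(329,340)): print(onz(c,p,.036).round(4))
E
```

```text
Traceback (most recent call last):
  File "h.py", line 61, in dot
    yy,xx=np.mgrid[-r:r+1,-r:r+1]; k=min(range(1,n),key=lambda i:(np.hypot(xx,yy)[l==i].mean() if (l==i).sum()>8 else 99)); w=w*(l==k)
                                     ~~~^^^^^^^^^^^^^^^^^^^^^^^^^^^^^^^^^^^^^^^^^^^^^^^^^^^^^^^^^^^^^^^^^^^^^^^^^^^^^^^^^^
ValueError: min() iterable argument is empty
```

```bash
python3 - <<'E'
from h import *
for n,z,y,pts in (("w8",.0395+.0792-.011,0.1437,((241,301),(311,301))),("w3",.0395+.0803-.011,-.0981,((243,300),(311,300)))):
    c,im=load(n); q=[dot(im,p,16) for p in pts]; X=[onz(c,p,z) for p in q]; m=sum(X)/2
    print(n,[np.round(k,1).tolist() for k in q],m.round(4),(m[1]-y).round(4),"slope",((X[1]-X[0])[1]/(X[1]-X[0])[0]).round(4))
c,im=load("w8"); 
for p in ((230,340),(329,340)): print(onz(c,p,.036).round(4))
E
```

```text
w8 [[242.4, 300.7, 366.0], [310.6, 300.3, 361.0]] [0.5206 0.1434 0.1077] -0.0003 slope -0.0135
w3 [[242.4, 300.5, 352.0], [310.6, 300.6, 356.0]] [ 0.5163 -0.0985  0.1088] -0.0004 slope -0.0258
[0.489  0.0733 0.036 ]
[0.5529 0.072  0.036 ]
```

apply_moves([
  [0, 0, 0, 0, 0, 30, 0],
  [0, 0, 0, 0, 0, 55, 0],
  [0, 0, 0, 0, 0, 65, 0],
  [0, 0, 0, 0, 0, 68.3, 0],
  [0, 0, 0, 0, 0, 68.3, 0],
  [0, 0, 0, -5, 0, 68.3, 0],
  [0, 0, 0, -10, 0, 68.3, 0],
  [0, 0, 0, -15, 0, 68.3, 0],
  [0, 0, 0, -19, 0, 68.3, 0],
  [0, 0, 0, -22, 0, 68.3, 0],
  [0, 0, 0, -24, 0, 68.3, 0],
  [0, 0, 0, -26, 0, 68.3, 0],
  [0, 0, 0, -27, 0, 68.3, 0],
  [0, 0, 0, -28, 0, 68.3, 0],
  [0, 0, 0, -28, 0, 68.6, 0],
  [0, 0, 0, -28, 0, 68.6, 0],
])

```text
time_s: 18.75
tool_pos: [0.5202, 0.1157, 0.0109]
eef_rot: [2.246, 2.196, -0.0]
ft_force: [-1.5, -0.9, 3.7]
finger_gap: 0.0495
gripper_force: 42.7
```

```bash
python3 - <<'E'
from h import *
c,im=snap("wrist","w9"); s=monitor.get_state(); print(s["tool_pos"],s["ft_force"],s["time_s"])
q=[dot(im,p,16) for p in ((241,301),(311,301))]; X=[onz(c,p,.0395) for p in q]; print([x.round(4) for x in X])
E
```

```text
[0.52013401 0.11567922 0.01091851] [-1.61912115 -1.33144656  3.60798543] 18.8
[array([0.507 , 0.1156, 0.0395]), array([0.533 , 0.1152, 0.0395])]
```

apply_moves([
  [0, 0, 0, -0.6, 0, 0, 0],
  [0, 0, 0, -1.2, 0, 0, 0],
  [0, 0, 0, -1.2, 0, 0, 0],
  [0, 0, 0, -1.2, 0, -0.2, 0],
  [0, 0, 0, -1.2, 0, -0.2, 0.4],
  [0, 0, 0, -1.2, 0, -0.2, 1],
  [0, 0, 0, -1.2, 0, -0.2, 1],
  [0, 0, 0, -1.2, 0, -0.2, 1],
  [0, 0, 0, -1.2, 0, -0.2, 1],
  [0, 0, 0, -1.2, 0, -30, 1],
  [0, 0, 0, -1.2, 0, -80, 1],
  [0, 0, 0, -1.2, 0, -140, 1],
  [0, 0, 0, -50, 0, -180, 1],
  [0, 0, 0, -110, 0, -190, 1],
  [0, 0, 0, -170, 0, -190, 1],
  [0, 0, 0, -195, 0, -190, 1],
  [0, 0, 0, -195, 0, -190, 1],
  [0, 0, 0, -195, 0, -190, 1],
  [0, 0, 0, -195, 0, -190, 1],
])

```text
time_s: 21.18
tool_pos: [0.5158, -0.0775, 0.2006]
eef_rot: [-2.243, -2.199, -0.001]
ft_force: [0.5, -0.0, 0.1]
finger_gap: 0.0854
gripper_force: 0.0
```

```bash
python3 - <<'E'
from h import *
c,im=snap("wrist","w10"); s=monitor.get_state(); print(s["tool_pos"],s["time_s"])
snap("side","s10"); snap("scene","sc10")
cv2.imwrite("pics/w10z.png",cv2.resize(im[0:300,130:430,::-1],(600,600),interpolation=cv2.INTER_CUBIC))
E
```

```text
[ 0.51581881 -0.07771042  0.20062343] 21.225
```

View pics/w10z.png

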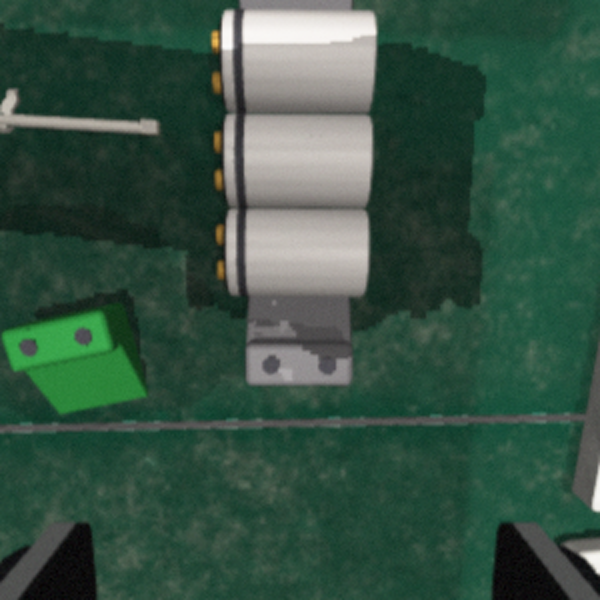

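w10 shows the right chock in place, centred and square, with its holes at picture (265,182) and (294,182). The left one is cut off at the top edge, so I'll shift by +70 mm in y to measure both.

apply_moves([
  [0, 0, 0, 50, 0, 0, 1],
  [0, 0, 0, 75, 0, 0, 1],
  [0, 0, 0, 75, 0, 0, 1],
  [0, 0, 0, 75, 0, 0, 1],
  [0, 0, 0, 75, 0, 0, 1],
])

```text
time_s: 21.95
tool_pos: [0.5174, -0.0054, 0.2007]
eef_rot: [2.248, 2.194, -0.001]
ft_force: [0.2, -0.3, 1.1]
finger_gap: 0.086
gripper_force: 0.0
```

```bash
python3 - <<'E'
from h import *
c,im=snap("wrist","w11"); s=monitor.get_state(); print(s["tool_pos"],s["time_s"])
cv2.imwrite("pics/w11z.png",cv2.resize(im[0:300,130:430,::-1],(600,600),interpolation=cv2.INTER_CUBIC))
c0,i0=load("w10"); q=[dot(i0,p,6) for p in ((265,182),(294,182))]; print(q,[onz(c0,p,.0395).round(4) for p in q])
P=gap(c0,i0,(285,303),(140,155),0,0); P2=gap(c0,i0,(258,304),(140,155),0,0); print(P2[::5].tolist(),tangent(c0,P,-1),tangent(c0,P2,-1))
E
```

```text
[ 0.51740899 -0.00530873  0.20065931] 22.0
[(np.float64(265.1772250291489), np.float64(181.8651379712398), 74), (np.float64(293.34375), np.float64(178.53125), 7)] [array([ 0.5054, -0.0666,  0.0395]), array([ 0.5314, -0.064 ,  0.0395])]
[[258.0, 146.5], [263.0, 146.5], [268.0, 145.5], [273.0, 147.5], [278.0, 146.5], [283.0, 146.5], [288.0, 147.5], [293.0, 146.5], [298.0, 146.5], [303.0, 147.5]] (np.float64(-0.0163555465375533), np.float64(-0.009850930473313787)) (np.float64(-0.016219969651155283), np.float64(-0.0246501634197859))
```

View pics/w11z.png

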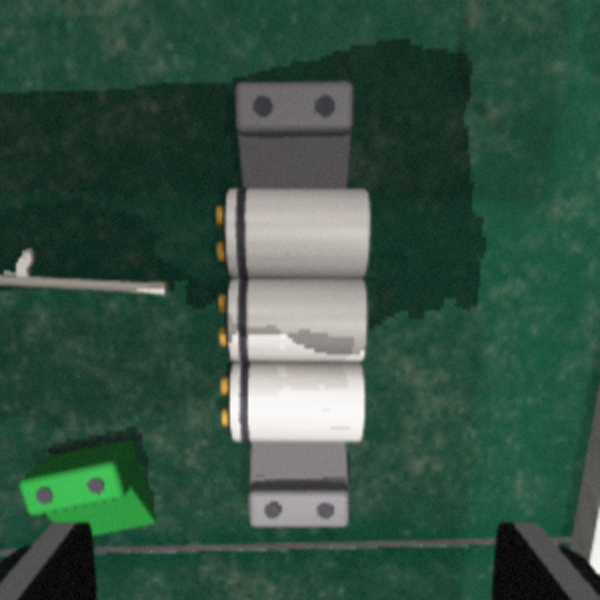

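w11 shows both chocks tucked in square. The left holes are at (261,53) and (292,53), the right ones at (266,255) and (293,255), and the can row spans picture rows 94 to 220. I'll measure both gaps.

```bash
python3 - <<'E'
from h import *
c,im=load("w11")
for nm,pts,rows,sg in (("L",((261,53),(292,53)),(86,102),1),("R",((266,255),(293,255)),(212,228),-1)):
    X=[onz(c,dot(im,p,8),.0395) for p in pts]; m=(X[0]+X[1])/2
    P=gap(c,im,(258,302),rows,0,0); y,s=tangent(c,P,sg)
    print(nm,m.round(4),"yaw slope",((X[1]-X[0])[1]/(X[1]-X[0])[0]).round(3),"axis y",round(y+s*(m[0]-.525),4),"slope",round(s,3),"dist",round(abs(m[1]-(y+s*(m[0]-.525)))*1000,1))
E
```

```text
L [0.5201 0.1146 0.0395] yaw slope -0.02 axis y 0.0627 slope -0.024 dist 51.9
R [ 0.5183 -0.0671  0.0395] yaw slope -0.041 axis y -0.0165 slope -0.051 dist 50.6
```

```bash
python3 -c "
from h import *
print(workorder.sign_off())"
```

```text
the job is handed in; nothing more can be done
None
```

I chocked the row of cans at both ends, let go of both chocks and handed the job in at about 22 s. My last camera measurement put the right chock touching its can and the left one within about 1 mm, both square and centred with the cans still together; the sign-off gave no verdict.

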